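# Lock the bayonet plug into the test port

### The arm

A 7-joint arm with a two-finger parallel gripper is mounted at the origin on a cart in front of the work surface, level with it; the furniture and walls round the work are solid. World frame = base frame: x ahead of the robot, y to its left, z up, the work surface at z = 0. Lengths are in m, angles in rad, forces in N, time in s.
With the tool pointing down it reaches from about 0.425 to 0.925 m from the base axis. Payload 6.8 kg.
Tool frame: the origin (TCP) lies between the finger pads, 19 mm behind the fingertips; this is the grasp point; z points along the fingers, y is the line along which they close (so a half turn about z gives the same grasp; the last joint's range is limited). The gripper opens to 85 mm and grips with 20 to 120 N. Pads are 22 mm wide; open, the fingers measure 114 mm over their backs; the gripper's body (76 mm by 85 mm) begins 54 mm behind the grasp point. The pads swing forward as they close: fully open they stand 13 mm farther back than shut.
Start: joints at [-1.309, 0.477, 0.022, 1.555, -0.011, 1.109, -0.083], TCP at [0.244, 0.629, 0.25] pointing down, gripper open.
Joint ranges: [-2.96, 2.96], [-0.34, 2.1], [-1.41, 1.46], [0.24, 2.44], [-1.37, 4.51], [0.17, 1.92], [-2.96, 2.96]. Speed limits (rad/s): [2.39, 2.39, 3.14, 3.14, 3.14, 3.14, 3.14].

### API

Orientations are given as a unit quaternion [w, x, y, z].
In Python, from station import bot gives the robot as it stands.
- The arm moves only by the tool servo_tool, never from a script. Its argument "motion" is a list that holds one entry, the list of rows, each a list of 7 numbers: the shift along the tool's x, y, z in m, then the turn, a rotation vector about the tool's x, y, z in units of 5 degrees (1.0 is 5 degrees), then the opening, from 0 (shut) to 1 (fully open). A call has 1 to 20 rows; each row is the pose to reach, as a shift and turn from the pose commanded when the call began, along the tool's axes at that moment; what a row does not reach only later rows make up. A row lasts 1/12 s, in which the tool goes at most 41.7 mm and 7.16 degrees, less where a joint would pass 70% of its speed; a pose out of reach is approached as far as the arm can. A call with a gripper value outside its range is refused whole. The fingers move at their own pace and stop on an object; "grip_force" is the grip in N (left out, the last holds). Time passes only in rows, so rows that repeat a pose let the fingers close. It gives the time, the measured TCP pose, the force, the opening and the grip force at its end, in the units of the state.
- bot.get_obs(): the state, without advancing time (a new reading comes with each control period).
- bot.read_camera(name): name is "side" or "top" or "wrist"; returns a dict with "img" (480x640x3 uint8, red, green, blue), "K" (3x3 intrinsics, pixels), "pose" (4x4, takes a point from camera to world coordinates). Camera axes: x right, y down, z forward; pixel columns grow to the right and rows downward; lengths in m; the calibration is good to about 2 mm. A picture is of the moment at which its call begins. There is no depth.
- bot.hand_in(): hands the job in; it is judged then, once.
The state is a dict: "t": time; "q": joint angles; "joint_vel": joint speeds; "joint_torque": joint torques, N m; "eef_pos": TCP position; "tool_rot": TCP orientation; "contact_force": force on the tool from outside, world axes, zero at the start; "torque": the same for the moment, N m; "gripper_width": opening from 0.0 (shut) to 1.0 (fully open); "grasp_force": force on a finger pad.
Only numpy, scipy, OpenCV 4.12 (cv2) and the standard library are available. Lean on these libraries where they do the work, as an engineer would, in place of code of your own. Each camera call takes 0.05 s, during which the arm holds its last target. There are 200 camera calls.

### The job

Close the test port with the loose bayonet plug: feel for the two slots by turning the plug while pressing it lightly on the port's ring, push it in against the spring, twist it clockwise (seen from above) to the stop and let go, so that it springs up into its lock and stays there, upright. Work gently, never ramming the plug against the port, and leave the other things where they are.

Things in the scene. Friction and masses are not known exactly. Their poses are not given: they have to be found in the camera images.
- port: Fixed test port: square aluminium plate 100x100x8 mm with four screws, on it a grey round shell 77 mm across holding a steel slotted ring whose flat top is 52 mm above the bench. Origin: centre of the plate's underside, on the bench; z up, x and y along the plate's edges. Pressing plug and port together with more than 50 N breaks the port.
- port_mouth (a point): Centre of the ring's hole at its flat top, 52 mm over the port's origin. Hole 38.6 mm in diameter, with two radial slots 12 mm wide, half a turn apart, for the lugs. The line through the slots lies anywhere within 0.50 rad of the port's x axis, either way; no measured pose tells it: feel (or see) it. Lugs enter up to 0.06 rad off. The ring is held too stiffly (4 N m) to turn in use.
- port_under (a point): On the port's axis at the underside of the 6 mm thick ring edge, 46 mm over the port's origin. Below it the lugs can turn clockwise (from above) only, 0.94 rad from mid-slot to a solid stop. Just before the stop, 0.80 to 0.94 rad from mid-slot, the underside has pockets 2.5 mm deep into which the spring lifts the lugs: locked.
- port_rest (a point): On the port's axis, 36 mm over the port's origin: rest height of the top of the sprung pad that pushes the plug's nose up, with 3 N at first touch and 0.5 N more per mm. Heights of the plug's origin over the port's: 38 mm lugs lying on the ring's top, 36 touching the pad, under 26 lugs clear below the ring edge, 24.5 flange on the ring, 28.5 locked (flange 4 mm above the ring).
- plug: Loose bayonet plug, about 150 g, 67 mm tall, standing on its nose. Origin: centre of the nose's underside, z up its axis. Nose 34.4 mm in diameter, foot chamfered to 28.4 mm. Two lugs, 9 mm wide with chamfered feet, on its +x and -x side to 50 mm overall, 14 to 20 mm above the origin. Alike after half a turn. Flange 60 mm in diameter, 27.5 to 34.5 mm above the origin.
- plug_grip (a point): On the plug's axis, 57 mm above its origin, in the black upright grip bar on the flange: 50 mm long along the plug's x, 14 mm thick along its y, top at 67 mm. Pinch it across its thickness; with the TCP here the fingertips clear the flange.
- adapter_ring: Bystander: machined light ring, 68 mm across, 18 mm high, lying on the bench. Origin under its centre.
- rf_connector: Bystander: black stepped connector with a light collar at its foot, 30 mm across, 44 mm tall, upright. Origin under its centre.
- multimeter: Bystander: yellow and black multimeter 164x84x52 mm lying flat. Origin under its centre.
- wash_bottle: Bystander: white squeeze bottle with a red cap and a bent spout, 155 mm tall, upright. Origin under its centre.
- screwdriver: Bystander: screwdriver with a blue handle, 190 mm long, lying on the bench. Origin under its centre.
Things that resemble listed ones, but are neither listed nor needed, are in the scene too. Of the things that look like the plug, take the one that is nearest to the robot's base at the start. What is shaped like the port but yellow is not meant.

How it is judged:
On the way:
1. the plug's lugs are in the slots and pushed down below the ring's edge (plug origin less than 26 mm above the port's origin, within 3 mm of its axis) (z of plug in the frame of port between 0.022 and 0.026 m and horizontal distance between plug and port below 0.003 m), for 0.1 s.
At the end, for the whole second after the job is handed in: The plug is locked in the port: released, at rest, its origin 27.4 to 30.0 mm above the port's origin (lugs sprung up into the pockets; unlocked it stands at 26 mm or lower, or at 35 mm or higher), within 3 mm of the port's axis and upright to 4 degrees (z of plug in the frame of port between 0.0274 and 0.03 m and horizontal distance between plug and port below 0.003 m and angle between plug's own z axis and vertical below 0.07 rad and linear speed of plug below 0.01 m/s); the robot touches nothing.
It fails at once if the plug and the port pressed together with more than 50 N (contact force between plug and port above 50 N).
It fails at once if a bystander moved by more than 30 mm (distance of any of adapter_ring, rf_connector, multimeter, wash_bottle, screwdriver from where it was at the start of the episode above 0.03 m).
It also fails if it takes over 64 s, if anything falls off the work surface, if the arm or the gripper's body presses on something with over 40 N, if the wrist force passes 120 N, or if a joint passes its speed limit or range.

## Working session

There is one attempt and no reset: what is moved stays moved. The work goes in short steps, Python scripts to look and compute and a tool call to move; the robot and the scene stay as the last step left them, time stands still between calls to the robot, and variables do not carry over. Pictures are saved under pics/ and viewed, at most 10 in all, crops included, and the job is handed in when it is done.

Besides the shell and the picture viewer there is one more tool, called after "Request:" as name(argument=value, ...), one argument or row to a line, values as JSON. servo_tool: Moves the arm, as the interface text tells. Its arguments: {"type":"object","properties":{"motion":{"type":"array"},"grip_force":{"type":"number"}},"required":["motion"]}

```bash
mkdir -p pics; ls; python3 - <<'E'
from station import bot
import cv2,numpy as np
o=bot.get_obs();print({k:np.round(v,3) for k,v in o.items()})
ims=[]
for n in("top","side"):
    c=bot.read_camera(n);cv2.imwrite(f"pics/{n}0.png",c["img"][:,:,::-1]);print(n,c["K"].round(1).tolist(),c["pose"].round(4).tolist())
    np.savez(f"pics/{n}0.npz",**c)
E
```

```text
pics
{'t': np.float64(0.0), 'q': array([-1.309,  0.478,  0.022,  1.556, -0.012,  1.109, -0.083]), 'joint_vel': array([ 0.001, -0.002, -0.   , -0.002, -0.001, -0.001, -0.001]), 'joint_torque': array([ 0.0000e+00, -5.9645e+01,  1.6080e+00, -2.8121e+01,  1.2000e-02,
        1.0000e-02,  0.0000e+00]), 'eef_pos': array([0.244, 0.629, 0.249]), 'tool_rot': array([-0.   ,  0.184,  0.983, -0.001]), 'contact_force': array([-0.718,  0.603, -0.684]), 'torque': array([-0.002,  0.012,  0.026]), 'grasp_force': np.float64(0.0), 'gripper_width': np.float64(0.997)}
top [[465.6, 0.0, 316.2], [0.0, 465.6, 241.1], [0.0, 0.0, 1.0]] [[0.0197, -0.9954, 0.0942, 0.4572], [-0.9998, -0.0205, -0.0068, 0.075], [0.0087, -0.094, -0.9955, 1.3593], [0.0, 0.0, 0.0, 1.0]]
side [[603.9, 0.0, 322.7], [0.0, 603.9, 237.6], [0.0, 0.0, 1.0]] [[0.9457, -0.232, 0.2278, 0.248], [-0.3248, -0.706, 0.6294, -0.9342], [0.0148, -0.6692, -0.743, 1.2281], [0.0, 0.0, 0.0, 1.0]]
```

View pics/top0.png

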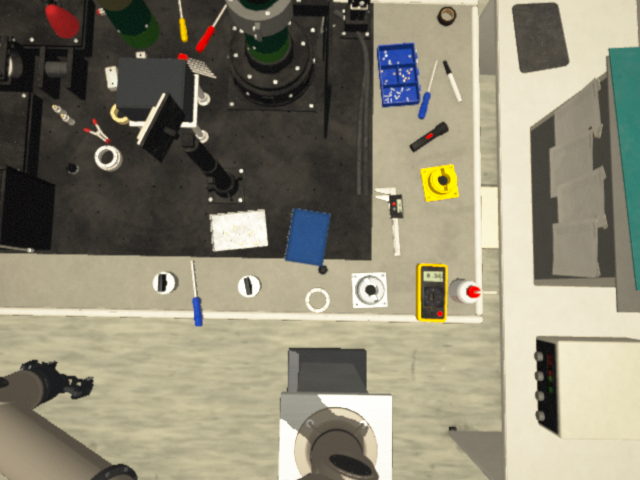

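View pics/side0.png

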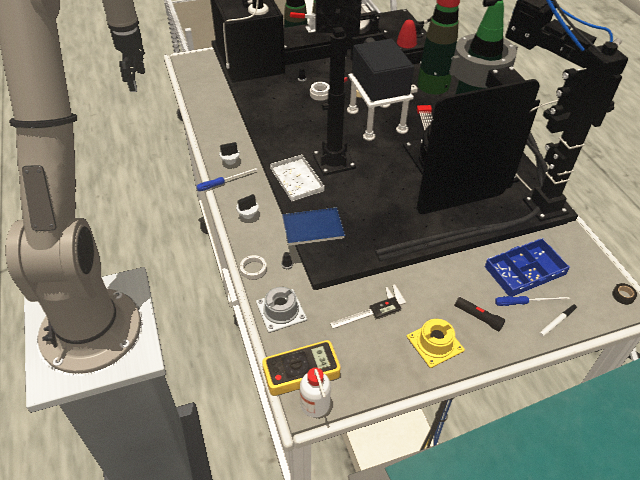

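Top view: plugs at (249,286) and (164,283), grey port at (370,290), base near (335,440), so the nearer plug is the one at (249,286). The side view shows it at (248,207) and the port at (282,306).

```bash
cat > h.py <<'E'
import numpy as np,cv2
def ray(c,uv,z):
    d=c["pose"][:3,:3]@np.linalg.inv(c["K"])@np.array([uv[0],uv[1],1.]);o=c["pose"][:3,3]
    return o+d*(z-o[2])/d[2]
def proj(c,p):
    q=np.linalg.inv(c["pose"])@np.append(p,1);q=c["K"]@q[:3];return q[:2]/q[2]
E
python3 - <<'E'
from h import *
t=np.load("pics/top0.npz");s=np.load("pics/side0.npz")
for n,u in(("plugA",(249,286)),("plugB",(164,283)),("port",(370,290))):print(n,ray(t,u,.03).round(3))
def crop(c,u,r=26,k=11):
    x,y=u;return cv2.resize(c["img"][y-r:y+r,x-r:x+r,::-1],None,fx=k/2,fy=k/2,interpolation=cv2.INTER_CUBIC)
m=np.vstack([np.hstack([crop(t,(249,286)),crop(t,(370,290))]),np.hstack([crop(s,(248,207)),crop(s,(282,306))])])
cv2.imwrite("pics/m.png",m);print(m.shape)
E
```

```text
plugA [0.451 0.254 0.03 ]
plugB [0.455 0.495 0.03 ]
port [ 0.446 -0.09   0.03 ]
(572, 572, 3)
```

View pics/m.png

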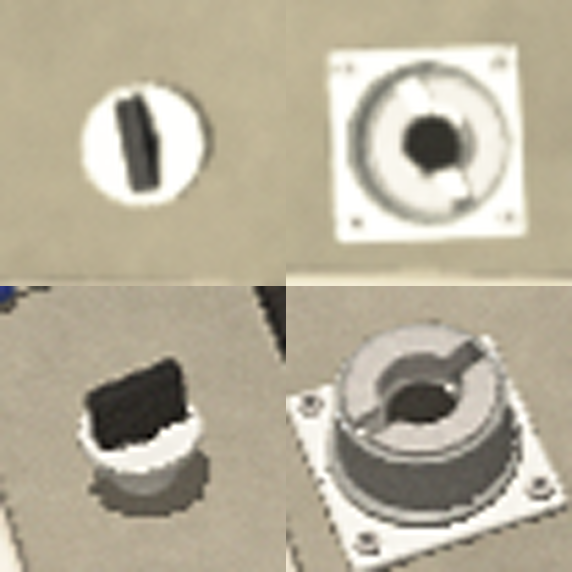

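The montage shows the plug's bar nearly along world x (about 0.13 rad) and the port's slots at roughly 0.4 rad. Next: move above the plug and use the wrist camera.

Request:
servo_tool(
  motion=[
    [[-0.329, -0.275, 0, 0, 0, -5.74, 1], [-0.329, -0.275, 0, 0, 0, -5.74, 1], [-0.329, -0.275, 0, 0, 0, -5.74, 1], [-0.329, -0.275, 0, 0, 0, -5.74, 1], [-0.329, -0.275, 0, 0, 0, -5.74, 1], [-0.329, -0.275, 0, 0, 0, -5.74, 1], [-0.329, -0.275, 0, 0, 0, -5.74, 1], [-0.329, -0.275, 0, 0, 0, -5.74, 1], [-0.329, -0.275, 0, 0, 0, -5.74, 1], [-0.329, -0.275, 0, 0, 0, -5.74, 1], [-0.329, -0.275, 0, 0, 0, -5.74, 1], [-0.329, -0.275, 0, 0, 0, -5.74, 1], [-0.329, -0.275, 0, 0, 0, -5.74, 1], [-0.329, -0.275, 0, 0, 0, -5.74, 1], [-0.329, -0.275, 0, 0, 0, -5.74, 0.5], [-0.329, -0.275, 0, 0, 0, -5.74, 0.5]],
  ],
)

```text
t: 1.43
eef_pos: [0.4505, 0.2556, 0.2499]
tool_rot: [-0.0, -0.067, 0.998, 0.0]
contact_force: [0.3, -0.5, 0.0]
gripper_width: 0.747
grasp_force: 0.0
```

```bash
python3 - <<'E'
from station import bot
from h import *
o=bot.get_obs();print(o["t"],o["eef_pos"].round(4),o["tool_rot"].round(4),o["contact_force"].round(1),o["q"].round(2),o["gripper_width"])
c=bot.read_camera("wrist");np.savez("pics/w1.npz",**c);cv2.imwrite("pics/w1.png",c["img"][:,:,::-1]);print(c["K"].round(1).tolist(),c["pose"].round(3).tolist())
E
```

```text
1.4333 [0.4505 0.2556 0.2499] [-2.000e-04 -6.690e-02  9.978e-01  1.000e-04] [ 0.3 -0.5  0. ] [-0.7   0.22  0.07  1.93 -0.02  0.99  1.09] 0.7474333288024745
[[394.3, 0.0, 316.2], [0.0, 394.3, 240.7], [0.0, 0.0, 1.0]] [[-0.133, 0.951, 0.28, 0.379], [0.991, 0.128, 0.038, 0.245], [-0.0, 0.283, -0.959, 0.374], [0.0, 0.0, 0.0, 1.0]]
```

View pics/w1.png

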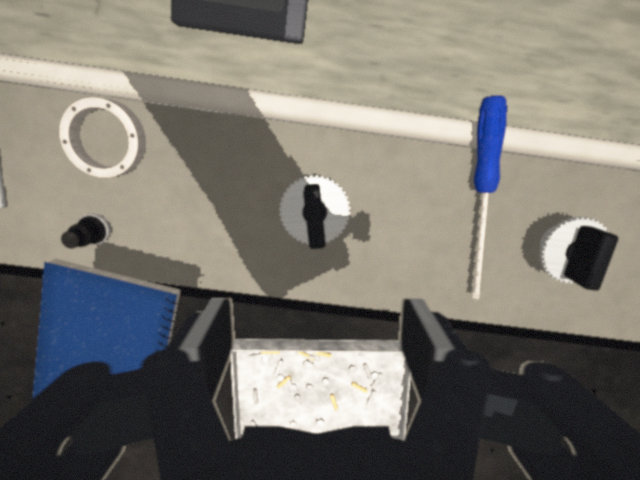

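Wrist view: plug centred near (315,212), its bar (black) from (312,185) to (318,247), the far lookalike at (585,255). Measuring precisely.

```bash
python3 - <<'E'
from h import *
w=np.load("pics/w1.npz");t=np.load("pics/top0.npz")
def meas(c,u,r,nm):
    x,y=u;p=c["img"][y-r:y+r,x-r:x+r].astype(int)
    # bench is yellowish (R-B large relative); flange neutral
    g=p.sum(2)/3;sat=(p[...,0]-p[...,2])/np.maximum(g,1)
    blk=(g<45).astype(np.uint8);neu=((sat<.09)|(g<45)).astype(np.uint8)
    for n,m in(("bar",blk),("fl",neu)):
        m=cv2.morphologyEx(m,cv2.MORPH_OPEN,np.ones((2,2),np.uint8))
        cs=cv2.findContours(m,0,2)[0];k=max(cs,key=cv2.contourArea)
        k=k.reshape(-1,2)+[x-r,y-r];print(nm,n,"bbox",cv2.boundingRect(k.astype(np.int32)),"circ",cv2.minEnclosingCircle(k.astype(np.float32)))
        if n=="bar":
            b=cv2.boxPoints(cv2.minAreaRect(k.astype(np.float32)));P=np.array([ray(c,q,.067)[:2] for q in b]);print(P.round(4).tolist(),P.mean(0).round(4))
            e=[P[1]-P[0],P[2]-P[1]];e=max(e,key=np.linalg.norm);print("ang",np.arctan(e[1]/e[0]),np.linalg.norm(P[1]-P[0]),np.linalg.norm(P[2]-P[1]))
        else:
            P=np.array([ray(c,q,.0345)[:2] for q in k]);(cx,cy),rr=cv2.minEnclosingCircle(P.astype(np.float32));print("flange",cx,cy,rr)
    cv2.imwrite(f"pics/dbg_{nm}.png",np.hstack([cv2.resize(a,(300,300),interpolation=0) for a in(blk*255,neu*255,g.clip(0,255).astype(np.uint8))]))
meas(w,(315,212),50,"w");meas(t,(249,286),18,"t")
a=cv2.imread("pics/dbg_w.png");b=cv2.imread("pics/dbg_t.png");cv2.imwrite("pics/dbg.png",cv2.resize(np.vstack([a,b]),(780,520)))
E
```

```text
w bar bbox (305, 186, 22, 63) circ ((314.9326171875, 217.39361572265625), 31.411853790283203)
[[0.4263, 0.2428], [0.4241, 0.259], [0.4743, 0.2661], [0.4766, 0.2492]] [0.4503 0.2543]
ang 0.14066338759651553 0.01638138105863901 0.050700335491994375
w fl bbox (280, 177, 71, 72) circ ((314.5380554199219, 212.37191772460938), 36.401206970214844)
flange 0.4540761113166809 0.253735214471817 0.03275216743350029Traceback (most recent call last):
  File "<stdin>", line 18, in <module>
  File "<stdin>", line 10, in meas
ValueError: max() iterable argument is empty
```

```bash
python3 - <<'E'
from h import *
w=np.load("pics/w1.npz");t=np.load("pics/top0.npz")
a=ray(w,(314.5,176.5),.0345);print("flange near edge",a, "->",a[0]+.03)
l=ray(w,(279.5,212),.0345);r=ray(w,(351,212),.0345);print(l,r,(l+r)/2,np.linalg.norm(l-r))
b=ray(w,(313,185.5),.067),ray(w,(318,249),.067);print("bar ends",b)
g=t["img"][270:303,232:267].astype(int)
m=(g.min(2)>215).astype(np.uint8)
# top: white flange (incl. bar hole filled via convex hull)
k=max(cv2.findContours(m,0,2)[0],key=cv2.contourArea);k=cv2.convexHull(k).reshape(-1,2)+[232,270]
P=np.array([ray(t,q,.0345)[:2] for q in k]);print("top flange",cv2.minEnclosingCircle(P.astype(np.float32)),cv2.boundingRect(k))
d=(g.max(2)<90).astype(np.uint8);ys,xs=np.nonzero(d);print(xs.mean()+232,ys.mean()+270,ray(t,(xs.mean()+232,ys.mean()+270),.067),len(xs))
E
```

```text
flange near edge [0.42205688 0.24957526 0.0345    ] -> 0.45205687612729983
[0.45692973 0.22318125 0.0345    ] [0.44855193 0.28547207 0.0345    ] [0.45274083 0.25432666 0.0345    ] 0.0628516752453213
bar ends (array([0.42505554, 0.2489386 , 0.067     ]), array([0.47601013, 0.25979029, 0.067     ]))
top flange ((0.4513057470321655, 0.2553751766681671), 0.03049386851489544) (238, 276, 22, 21)
248.0483870967742 285.0 [0.4538286  0.25185517 0.067     ] 62
```

Request:
servo_tool(
  motion=[
    [[-0.001, -0.001, 0.04, 0, 0, -0.08, 0.5], [-0.001, -0.001, 0.08, 0, 0, -0.08, 0.5], [-0.001, -0.001, 0.12, 0, 0, -0.08, 0.5], [-0.001, -0.001, 0.15, 0, 0, -0.08, 0.5], [-0.001, -0.001, 0.172, 0, 0, -0.08, 0.5], [-0.001, -0.001, 0.186, 0, 0, -0.08, 0.5], [-0.001, -0.001, 0.193, 0, 0, -0.08, 0.5], [-0.001, -0.001, 0.193, 0, 0, -0.08, 0.4], [-0.001, -0.001, 0.193, 0, 0, -0.08, 0.2], [-0.001, -0.001, 0.193, 0, 0, -0.08, 0], [-0.001, -0.001, 0.193, 0, 0, -0.08, 0], [-0.001, -0.001, 0.193, 0, 0, -0.08, 0], [-0.001, -0.001, 0.193, 0, 0, -0.08, 0], [-0.001, -0.001, 0.193, 0, 0, -0.08, 0]],
  ],
  grip_force=60,
)

```text
t: 2.65
eef_pos: [0.4531, 0.2537, 0.0581]
tool_rot: [0.001, -0.069, 0.998, 0.001]
contact_force: [-0.4, -0.1, 6.3]
gripper_width: 0.156
grasp_force: 59.3
```

Request:
servo_tool(
  motion=[
    [[0, 0, -0.02, 0, 0, 0, 0], [0, 0, -0.06, 0, 0, 0, 0], [0, 0, -0.1, 0, 0, 0, 0], [0.054, -0.34, -0.17, 0, 0, -3.1, 0], [0.054, -0.34, -0.17, 0, 0, -3.1, 0], [0.054, -0.34, -0.17, 0, 0, -3.1, 0], [0.054, -0.34, -0.17, 0, 0, -3.1, 0], [0.054, -0.34, -0.17, 0, 0, -3.1, 0], [0.054, -0.34, -0.17, 0, 0, -3.1, 0], [0.054, -0.34, -0.17, 0, 0, -3.1, 0], [0.054, -0.34, -0.17, 0, 0, -3.1, 0], [0.054, -0.34, -0.17, 0, 0, -3.1, 0], [0.054, -0.34, -0.17, 0, 0, -3.1, 0], [0.054, -0.34, -0.17, 0, 0, -3.1, 0], [0.054, -0.34, -0.17, 0, 0, -3.1, 0], [0.054, -0.34, -0.17, 0, 0, -3.1, 0]],
  ],
)

```text
t: 3.98
eef_pos: [0.4456, -0.0895, 0.2266]
tool_rot: [-0.0, -0.204, 0.979, 0.0]
contact_force: [0.3, 0.1, -2.3]
gripper_width: 0.153
grasp_force: 58.8
```

```bash
python3 - <<'E'
from station import bot
from h import *
o=bot.get_obs();print(o["t"],o["eef_pos"].round(4),o["tool_rot"].round(4),o["contact_force"].round(1),o["torque"].round(2),o["gripper_width"])
for n in("wrist","top","side"):
    c=bot.read_camera(n);np.savez(f"pics/{n}2.npz",**c);cv2.imwrite(f"pics/{n}2.png",c["img"][:,:,::-1]);
    if n=="wrist":print(c["pose"].round(3).tolist())
E
```

```text
3.9833 [ 0.4456 -0.0895  0.2266] [-3.00e-04 -2.04e-01  9.79e-01  3.00e-04] [ 0.3  0.1 -2.3] [-0.04  0.02  0.02] 0.15304299378628436
[[-0.399, 0.88, 0.259, 0.38], [0.917, 0.383, 0.113, -0.119], [0.0, 0.283, -0.959, 0.351], [0.0, 0.0, 0.0, 1.0]]
```

View pics/wrist2.png

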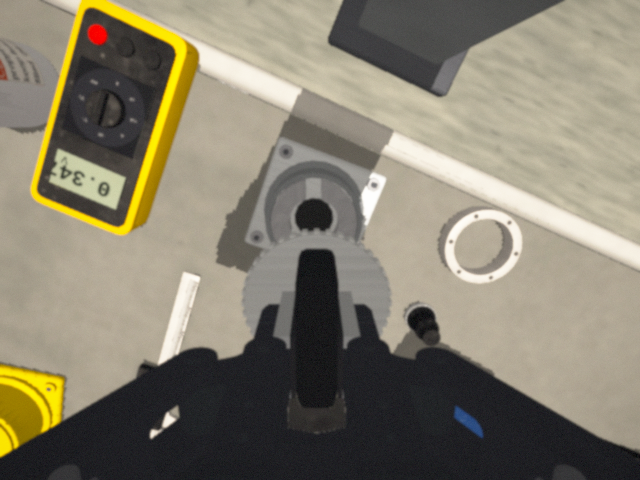

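Wrist view: port ring around (313,210), near slot at (314,187) pointing straight up (aligned with the tool x); the held plug hides its far half. Shifting 60 mm outwards to see the whole ring.

Request:
servo_tool(
  motion=[
    [[-0.035, 0, 0, 0, 0, 0, 0], [-0.065, 0, 0, 0, 0, 0, 0], [-0.065, 0, 0, 0, 0, 0, 0], [-0.065, 0, 0, 0, 0, 0, 0], [-0.065, 0, 0, 0, 0, 0, 0]],
  ],
)

```text
t: 4.55
eef_pos: [0.5047, -0.0649, 0.2265]
tool_rot: [-0.001, -0.203, 0.979, 0.0]
contact_force: [-0.0, 0.3, -1.1]
gripper_width: 0.151
grasp_force: 58.8
```

```bash
python3 - <<'E'
from station import bot
from h import *
o=bot.get_obs();print(o["t"],o["eef_pos"].round(4),o["tool_rot"].round(4),o["contact_force"].round(1))
c=bot.read_camera("wrist");np.savez("pics/wrist3.npz",**c)
# rectify: warp ring-top plane z=.052 to metric map, 4 px/mm, up = world +x, left = +y
cx,cy=.446,-.09;S=4000;N=440
src=np.array([[cx+dx,cy+dy,.052] for dx,dy in((.05,.05),(.05,-.05),(-.05,-.05),(-.05,.05))])
dst=np.float32([[N/2-(p[1]-cy)*S,N/2-(p[0]-cx)*S] for p in src])
out=[]
for f in("wrist3","top0"):
    k=np.load(f"pics/{f}.npz");H=cv2.getPerspectiveTransform(np.float32([proj(k,p) for p in src]),dst)
    out.append(cv2.warpPerspective(k["img"][:,:,::-1],H,(N,N),flags=cv2.INTER_CUBIC))
m=np.hstack(out);
for i in range(0,N,40):cv2.line(m,(0,i),(8,i),(0,0,255),1);cv2.line(m,(i,0),(i,8),(0,0,255),1)
m=m[:, :800];cv2.imwrite("pics/rect3.png",m)
E
```

```text
4.55 [ 0.5047 -0.0649  0.2265] [-9.000e-04 -2.033e-01  9.791e-01  0.000e+00] [-0.   0.3 -1.1]
```

View pics/rect3.png

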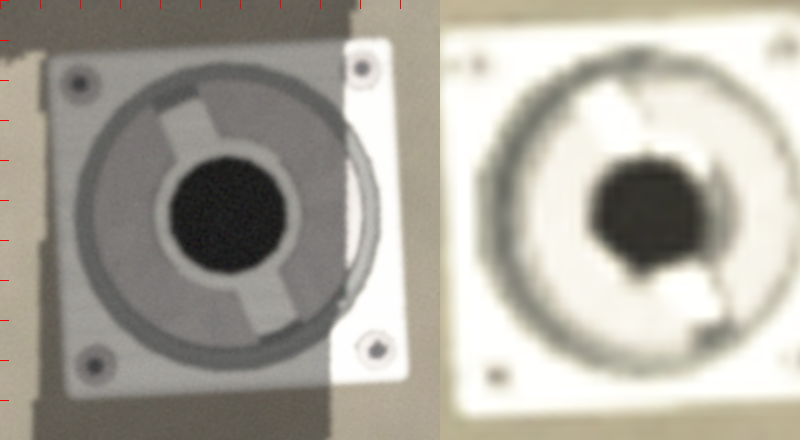

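Rectified ring-top view: hole centre near (228,216) at 4 px/mm, slot mid-line from (177,104) to (281,331), i.e. 0.43 rad from world x; top camera agrees within 1–2 mm. Now the plug's offset in the gripper.

```bash
python3 - <<'E'
from h import *
from scipy.spatial.transform import Rotation as R
for f,p,q in(("wrist2",[.4456,-.0895,.2266],[0,-.204,.979,0]),("wrist3",[.5047,-.0649,.2265],[-.0009,-.2033,.9791,0])):
    w=np.load(f"pics/{f}.npz");Rt=R.from_quat([q[1],q[2],q[3],q[0]]).as_matrix()
    g=w["img"].astype(int);p=np.array(p);z=p[2]-.0235
    print(f,"tcp proj",proj(w,p),"expected flange ctr proj",proj(w,p+Rt@[0,0,.0235]))
    print("cols of edge row 285", "near edge exp",proj(w,p+Rt@[.03,0,.0235]),"L/R exp",proj(w,p+Rt@[0,.03,.0235]),proj(w,p+Rt@[0,-.03,.0235]))
    row=g[285].sum(1)//3;print(row[225:275:2],row[370:410:2])
    col=g[220:262,[290,317,345]].sum(2)//3;print(col.T.tolist())
    bar=(g[230:420,280:355].max(2)<40);ys,xs=np.nonzero(bar);print("bar rows",ys.min()+230,[ (np.nonzero(bar[r])[0].min()+280,np.nonzero(bar[r])[0].max()+280) for r in(40,80,120)], "exp bar near end",proj(w,p+Rt@[.025,0,-.009]))
E
```

```text
wrist2 tcp proj [318.20503458 336.47486325] expected flange ctr proj [317.91776059 307.00573688]
cols of edge row 285 near edge exp [317.99347797 236.80420393] L/R exp [390.88709477 306.98362885] [244.94468736 307.02784605]
[171 171 170 172 170 172 169 174 172 165 148 138 140 140 139 138 141 141
 140 140 143 139 139 138 142] [136 140 139 141 138 141 139 139 138 150 171 172 173 170 171 171 172 170
 170 172]
[[127, 123, 120, 116, 113, 109, 104, 107, 105, 115, 115, 119, 119, 124, 129, 136, 143, 144, 135, 137, 145, 144, 145, 147, 148, 149, 145, 144, 144, 144, 144, 141, 147, 146, 148, 145, 144, 142, 141, 141, 143, 142], [25, 31, 29, 30, 26, 34, 34, 57, 88, 114, 127, 139, 144, 147, 143, 144, 145, 142, 140, 140, 143, 143, 145, 144, 147, 146, 143, 138, 109, 67, 34, 26, 22, 21, 24, 21, 12, 24, 20, 24, 20, 25], [116, 119, 118, 115, 116, 116, 119, 119, 122, 122, 119, 119, 118, 115, 113, 117, 120, 122, 121, 126, 131, 140, 145, 143, 145, 146, 148, 145, 144, 142, 143, 145, 144, 143, 144, 142, 141, 140, 137, 140, 140, 140]]
bar rows 250 [(np.int64(298), np.int64(334)), (np.int64(294), np.int64(338)
[... 534 characters left out ...]
, 96, 106, 117, 123, 131, 136, 142, 136, 134, 143, 144, 147, 145, 144, 145, 146, 145, 144, 145, 140, 144, 145, 145, 147, 145, 143, 140, 143, 143, 141, 143], [93, 93, 95, 95, 93, 91, 93, 102, 118, 124, 131, 137, 145, 143, 143, 145, 148, 145, 141, 143, 140, 141, 143, 144, 145, 146, 147, 133, 110, 69, 38, 24, 21, 24, 17, 19, 21, 28, 22, 23, 21, 21], [97, 99, 95, 99, 98, 92, 95, 91, 96, 94, 96, 94, 94, 94, 99, 101, 110, 120, 124, 127, 131, 140, 145, 143, 147, 147, 148, 144, 144, 142, 143, 145, 144, 145, 144, 145, 142, 140, 140, 140, 140, 140]]
bar rows 250 [(np.int64(299), np.int64(334)), (np.int64(294), np.int64(338)), (np.int64(280), np.int64(354))] exp bar near end [318.39535543 280.29099458]
```

Request:
servo_tool(
  motion=[
    [[0.03, 0, 0, 0, 0, -0.2, 0], [0.0635, -0.001, 0.02, 0, 0, -0.2, 0], [0.0635, -0.001, 0.05, 0, 0, -0.2, 0], [0.0635, -0.001, 0.08, 0, 0, -0.2, 0], [0.0635, -0.001, 0.097, 0, 0, -0.2, 0], [0.0635, -0.001, 0.102, 0, 0, -0.2, 0], [0.0635, -0.001, 0.104, 0, 0, -0.2, 0], [0.0635, -0.001, 0.104, 0, 0, -0.2, 0], [0.0635, -0.001, 0.104, 0, 0, -0.2, 0], [0.0635, -0.001, 0.104, 0, 0, -0.2, 0]],
  ],
)

```text
t: 5.43
eef_pos: [0.4484, -0.0914, 0.1242]
tool_rot: [0.001, -0.211, 0.977, -0.0]
contact_force: [0.2, 0.2, -1.4]
gripper_width: 0.154
grasp_force: 58.8
```

Request:
servo_tool(
  motion=[
    [[0.0015, 0.001, 0.004, 0, 0, 0, 0], [0.0015, 0.001, 0.008, 0, 0, 0, 0], [0.0015, 0.001, 0.012, 0, 0, 0, 0], [0.0015, 0.001, 0.015, 0, 0, 0, 0], [0.0015, 0.001, 0.017, 0, 0, 0, 0], [0.0015, 0.001, 0.018, 0, 0, 0, 0], [0.0015, 0.001, 0.018, 0, 0, 0, 0]],
  ],
)

```text
t: 6.02
eef_pos: [0.4462, -0.0911, 0.1048]
tool_rot: [0.0, -0.211, 0.977, -0.0]
contact_force: [2.0, 0.2, -3.0]
gripper_width: 0.156
grasp_force: 58.6
```

Request:
servo_tool(
  motion=[
    [[-0.0007, 0, 0.002, 0, 0, 0, 0], [-0.0007, 0, 0.004, 0, 0, 0, 0], [-0.0007, 0, 0.006, 0, 0, 0, 0], [-0.0007, 0, 0.007, 0, 0, 0, 0], [-0.0007, 0, 0.007, 0, 0, 0, 0], [-0.0007, 0, 0.007, 0, 0, 0, 0]],
  ],
)

```text
t: 6.52
eef_pos: [0.4465, -0.0908, 0.0979]
tool_rot: [0.0, -0.211, 0.977, -0.0]
contact_force: [1.1, -0.4, -3.4]
gripper_width: 0.152
grasp_force: 58.7
```

Request:
servo_tool(
  motion=[
    [[-0.0005, 0, 0.001, 0, 0, 0, 0], [-0.0005, 0, 0.002, 0, 0, 0, 0], [-0.0005, 0, 0.003, 0, 0, 0, 0], [-0.0005, 0, 0.003, 0, 0, 0, 0], [-0.0005, 0, 0.003, 0, 0, 0, 0]],
  ],
)

```text
t: 6.93
eef_pos: [0.4466, -0.0905, 0.0949]
tool_rot: [-0.0, -0.211, 0.977, 0.0]
contact_force: [0.2, 0.4, -0.9]
gripper_width: 0.155
grasp_force: 58.7
```

Request:
servo_tool(
  motion=[
    [[0, 0, 0.001, 0, 0, 0, 0], [0, 0, 0.002, 0, 0, 0, 0], [0, 0, 0.003, 0, 0, 0, 0], [0, 0, 0.004, 0, 0, 0, 0], [0, 0, 0.004, 0, 0, 0, 0], [0, 0, 0.004, 0, 0, 0, 0]],
  ],
)

```text
t: 7.43
eef_pos: [0.4468, -0.0905, 0.091]
tool_rot: [-0.0, -0.211, 0.977, 0.0]
contact_force: [-0.9, 0.3, 2.9]
gripper_width: 0.156
grasp_force: 59.4
```

Request:
servo_tool(
  motion=[
    [[0, 0, 0.001, 0, 0, 0, 0], [0, 0, 0.002, 0, 0, 0, 0], [0, 0, 0.003, 0, 0, 0, 0], [0, 0, 0.004, 0, 0, 0, 0], [0, 0, 0.005, 0, 0, 0, 0], [0, 0, 0.006, 0, 0, 0, 0], [0, 0, 0.006, 0, 0, 0, 0], [0, 0, 0.006, 0, 0, 0, 0]],
  ],
)

```text
t: 8.1
eef_pos: [0.4468, -0.0905, 0.085]
tool_rot: [-0.0, -0.211, 0.977, 0.0]
contact_force: [-1.8, 0.9, 5.7]
gripper_width: 0.152
grasp_force: 59.9
```

Request:
servo_tool(
  motion=[
    [[0, 0, 0.0005, 0, 0, 0, 0], [0, 0, 0.001, 0, 0, 0, 0], [0, 0, 0.0015, 0, 0, 0, 0], [0, 0, 0.002, 0, 0, 0, 0], [0, 0, 0.002, 0, 0, 0, 0], [0, 0, 0.002, 0, 0, 0, 0]],
  ],
)

```text
t: 8.6
eef_pos: [0.4469, -0.0905, 0.0831]
tool_rot: [-0.0, -0.211, 0.977, 0.0]
contact_force: [-2.2, -0.2, 7.0]
gripper_width: 0.152
grasp_force: 60.0
```

Request:
servo_tool(
  motion=[
    [[0, 0, 0.0001, 0, 0, 0.4, 0], [0, 0, 0.0001, 0, 0, 0.8, 0], [0, 0, 0.0001, 0, 0, 1.4, 0], [0, 0, 0.0001, 0, 0, 2.0, 0], [0, 0, 0.0001, 0, 0, 2.6, 0], [0, 0, 0.0001, 0, 0, 3.2, 0], [0, 0, 0.0001, 0, 0, 3.2, 0], [0, 0, 0.0001, 0, 0, 3.2, 0]],
  ],
)

```text
t: 9.27
eef_pos: [0.4476, -0.0905, 0.0832]
tool_rot: [0.001, -0.073, 0.997, -0.0]
contact_force: [-1.3, -0.3, 6.5]
gripper_width: 0.154
grasp_force: 60.0
```

```bash
python3 -c "
from station import bot
o=bot.get_obs();print(o['torque'],o['contact_force'],o['eef_pos'])"
```

```text
[ 0.12207272  0.17903952 -0.0343294 ] [-1.28139602 -0.34148066  6.54691511] [ 0.44763521 -0.09053651  0.08320656]
```

Request:
servo_tool(
  motion=[
    [[0, 0, 0, 0, 0, 0.6, 0], [0, 0, 0, 0, 0, 1.2, 0], [0, 0, 0, 0, 0, 1.8, 0], [0, 0, 0, 0, 0, 2.4, 0], [0, 0, 0, 0, 0, 3.0, 0], [0, 0, 0, 0, 0, 3.6, 0], [0, 0, 0, 0, 0, 4.2, 0], [0, 0, 0, 0, 0, 4.8, 0], [0, 0, 0, 0, 0, 5.4, 0], [0, 0, 0, 0, 0, 6.0, 0], [0, 0, 0, 0, 0, 6.4, 0], [0, 0, 0, 0, 0, 6.8, 0], [0, 0, 0, 0, 0, 6.8, 0], [0, 0, 0, 0, 0, 6.8, 0]],
  ],
)

```text
t: 10.43
eef_pos: [0.4481, -0.0907, 0.0833]
tool_rot: [0.001, 0.222, 0.975, 0.0]
contact_force: [0.1, 0.1, 6.1]
gripper_width: 0.154
grasp_force: 60.0
```

```bash
python3 -c "
from station import bot
o=bot.get_obs();print(o['torque'],o['contact_force'],o['eef_pos'])"
```

```text
[0.01882394 0.00255831 0.02133696] [0.08015402 0.08779473 6.07480288] [ 0.44810104 -0.09068872  0.08332091]
```

Request:
servo_tool(
  motion=[
    [[0, 0, 0, 0, 0, 0.2, 0], [0, 0, 0, 0, 0, 0.4, 0], [0, 0, 0, 0, 0, 0.6, 0], [0, 0, 0, 0, 0, 0.6, 0]],
  ],
)

```text
t: 10.77
eef_pos: [0.448, -0.0909, 0.0833]
tool_rot: [0.001, 0.247, 0.969, -0.0]
contact_force: [-0.6, -0.3, 7.3]
gripper_width: 0.148
grasp_force: 60.1
```

```bash
python3 -c "
from station import bot
o=bot.get_obs();print(o['torque'],o['contact_force'],o['tool_rot'])"
```

```text
[-0.06301565  0.0373765   0.10914938] [-0.56754064 -0.27918522  7.29351428] [ 1.19037483e-03  2.47190573e-01  9.68966151e-01 -3.04098376e-05]
```

Request:
servo_tool(
  motion=[
    [[0, 0, -0.001, 0, 0, 0.5, 0], [0, 0, -0.002, 0, 0, 0.5, 0], [0, 0, -0.003, 0, 0, 0.5, 0], [0, 0, -0.0035, 0, 0, 0.5, 0], [0, 0, -0.0035, 0, 0, 0.5, 0], [0, 0, -0.0035, 0, 0, 0.5, 0]],
  ],
)

```text
t: 11.27
eef_pos: [0.4473, -0.091, 0.0862]
tool_rot: [0.001, 0.267, 0.964, -0.0]
contact_force: [4.4, -4.3, -10.3]
gripper_width: 0.149
grasp_force: 59.0
```

```bash
python3 -c "
from station import bot
o=bot.get_obs();print(o['torque'],o['contact_force'],o['tool_rot'])"
```

```text
[-0.94635492 -1.11070127  0.72907572] [  4.39435502  -4.25510925 -10.33740219] [ 6.07982677e-04  2.67202490e-01  9.63640112e-01 -4.39923352e-04]
```

Request:
servo_tool(
  motion=[
    [[0, 0, 0.0005, 0, 0, -0.3, 0], [0, 0, 0.0008, 0, 0, -0.5, 0], [0, 0, 0.0008, 0, 0, -0.5, 0], [0, 0, 0.0008, 0, 0, -0.5, 0]],
  ],
)

```text
t: 11.6
eef_pos: [0.4474, -0.0909, 0.0862]
tool_rot: [0.001, 0.247, 0.969, 0.0]
contact_force: [1.4, -2.9, 4.2]
gripper_width: 0.152
grasp_force: 60.9
```

```bash
python3 -c "
from station import bot
o=bot.get_obs();print(o['torque'],o['contact_force'],o['tool_rot'])"
```

```text
[-0.70351999 -0.24150075 -0.04514354] [ 1.4304035  -2.92566866  4.21861845] [6.13251315e-04 2.47418959e-01 9.68908354e-01 2.91019661e-04]
```

Low forces and the plug is held in the pockets; releasing and retreating.

Request:
servo_tool(
  motion=[
    [[0, 0, 0, 0, 0, 0, 0.15], [0, 0, 0, 0, 0, 0, 0.25], [0, 0, 0, 0, 0, 0, 0.4], [0, 0, 0, 0, 0, 0, 0.4], [0, 0, 0, 0, 0, 0, 0.4], [0, 0, -0.01, 0, 0, 0, 0.4], [0, 0, -0.03, 0, 0, 0, 0.4], [0, 0, -0.06, 0, 0, 0, 0.5], [0, 0, -0.1, 0, 0, 0, 0.5], [-0.05, 0, -0.15, 0, 0, 0, 0.5], [-0.05, 0, -0.18, 0, 0, 0, 0.5], [-0.05, 0, -0.18, 0, 0, 0, 0.5], [-0.05, 0, -0.18, 0, 0, 0, 0.5]],
  ],
)

```text
t: 12.68
eef_pos: [0.4937, -0.1156, 0.27]
tool_rot: [0.004, 0.247, 0.969, 0.001]
contact_force: [0.5, 0.7, -0.4]
gripper_width: 0.502
grasp_force: 0.0
```

```bash
python3 - <<'E'
from station import bot
from h import *
o=bot.get_obs();print(o["t"],o["eef_pos"].round(4),o["tool_rot"].round(3),o["contact_force"].round(1))
w=bot.read_camera("wrist");s=bot.read_camera("side")
u=proj(s,[.447,-.091,.06]).astype(int);v=proj(w,[.447,-.091,.06]).astype(int);print(u,v)
def cr(c,u,r):
    x,y=[int(np.clip(a,r,b-r)) for a,b in zip(u,(640,480))];return cv2.resize(c["img"][y-r:y+r,x-r:x+r,::-1],(390,390),interpolation=cv2.INTER_CUBIC)
# ends of bar top at yaw of tool if upright & locked (z=.0285+.067)
q=o["tool_rot"];th=2*np.arctan2(q[2],q[1]);d=np.array([np.cos(th),np.sin(th),0])
for c in(s,w):
    for k in(-.025,.025):
        p=proj(c,np.array([.4474,-.0909,.0955])+k*d).round(0).astype(int);cv2.circle(c["img"],tuple(int(a) for a in p),1,(255,0,0),-1)
cv2.imwrite("pics/end.png",np.hstack([cr(s,u,35),cr(w,v,100)]))
E
```

```text
12.6833 [ 0.4937 -0.1156  0.27  ] [0.004 0.247 0.969 0.001] [ 0.5  0.7 -0.4]
[279 296] [314 146]
```

View pics/end.png

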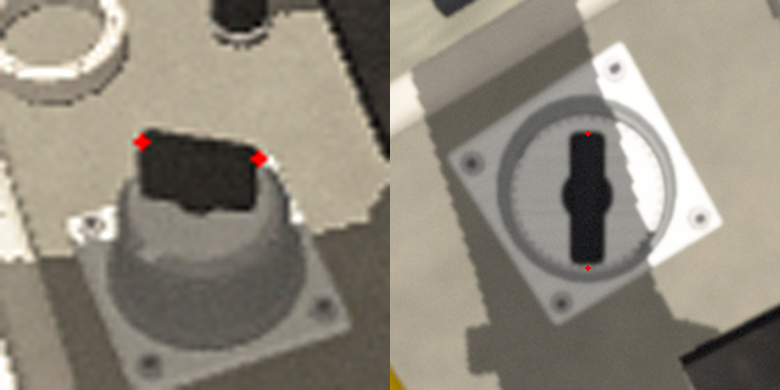

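The end view shows the plug upright on the port's axis. Its bar-top ends lie on the predicted locked-height marks (side crop (142,142) and (259,158)). Handing in.

```bash
python3 -c "
from station import bot
print(bot.hand_in())"
```

```text
the job is handed in; nothing more can be done
None
```

The plug is in the port, twisted clockwise to the stop and released; it held against a 10 N upward pull, and the last pictures show it upright at its locked height. I handed the job in at about 13 s (no verdict was returned). I read the slot angle from the wrist camera rather than feeling for it; the lugs went in on the first try.

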